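# Turn out the tape display for the customer's side

## Task

Move the four rolls of paper tape from the plywood stock rack into the dark wooden display rack, each standing on edge in a slot of its own, so that a customer facing you across the table reads the colours from left to right just as you read them now in the stock rack: the roll at your left end goes into the slot at your right end, and so on, in reverse order. Carry the rolls straight across one at a time, each directly into its proper slot and never parked anywhere else, and set them down rather than letting them drop.

Things in the scene. Friction and masses are not known exactly. Their poses are not given: they have to be found in the camera images.
- tape_teal: loose roll of paper tape, teal with pale stripes, a solid disc 54 mm across, 15 mm thick, 30 g, standing on edge in a slot of stock_rack. Origin: centre of one flat face; its z is the axle and points to the other face (middle 7.5 mm along z). Grip it across its diameter, in line with the slot. Seated, its axle is 43.1 mm above stock_rack's origin or 65.1 mm above display_rack's.
- tape_blue: loose roll of paper tape, blue-violet with pale stripes, a solid disc 54 mm across, 15 mm thick, 30 g, standing on edge in a slot of stock_rack. Origin: centre of one flat face; its z is the axle and points to the other face (middle 7.5 mm along z). Grip it across its diameter, in line with the slot. Seated, its axle is 43.1 mm above stock_rack's origin or 65.1 mm above display_rack's.
- tape_salmon: loose roll of paper tape, salmon pink with pale stripes, a solid disc 48 mm across, 15 mm thick, 30 g, standing on edge in a slot of stock_rack. Origin: centre of one flat face; its z is the axle and points to the other face (middle 7.5 mm along z). Grip it across its diameter, in line with the slot. Seated, its axle is 39.5 mm above stock_rack's origin or 61.5 mm above display_rack's.
- tape_yellow: loose roll of paper tape, yellow with pale stripes, a solid disc 48 mm across, 19 mm thick, 30 g, standing on edge in a slot of stock_rack. Origin: centre of one flat face; its z is the axle and points to the other face (middle 9.5 mm along z). Grip it across its diameter, in line with the slot. Seated, its axle is 39.5 mm above stock_rack's origin or 61.5 mm above display_rack's.
- stock_rack: fixed plywood rack, grey dividers, 60 x 196 x 48 mm, base top 10 mm up; holds the rolls at the start, in any order. Origin: centre of underside, on the table. Four slots along its y, middles at y = +66, +22, -22, -66 mm (+y: robot's left; turned at most 0.4 rad). A roll stands over x = 0 on two rods, axle along y, between sloping dividers 40 mm wide in x, tops 46 mm up: slot 40 mm wide at the mouth, 24 at the bottom, open to -x and +x.
- display_rack: fixed dark wooden rack, white dividers, 76 x 212 x 70 mm, base top 32 mm up; empty at the start. Origin: centre of underside, on the table. Four slots along its y, middles at y = +66, +22, -22, -66 mm (+y: robot's left; turned at most 0.4 rad). A roll stands over x = 0 on two rods, axle along y, between sloping dividers 40 mm wide in x, tops 68 mm up: slot 40 mm wide at the mouth, 24 at the bottom, open to -x and +x. Between the racks stands clutter up to 96 mm high.
Mind the look-alikes: they are no part of the job. What is shaped like the tape_salmon but orange is not meant.

How it is judged:
By the outcome, as a careful person would: the job done as asked, in the order asked, and still so for the second after the job is handed in, with the robot touching nothing.
It also fails if it takes over 93 s, if anything falls off the work surface, if the arm or the gripper's body presses on something with over 40 N, if the wrist force passes 120 N, or if a joint passes its speed limit or range.

## Robot

A 6-joint arm with a two-finger parallel gripper is mounted at the origin on the work surface; the furniture and walls round the work are solid. World frame = base frame: x ahead of the robot, y to its left, z up, the work surface at z = 0. Lengths are in mm, angles in rad, forces in N, time in s.
With the tool pointing down it reaches from about 300 to 775 mm from the base axis. Payload 14.6 kg.
Tool frame: the origin (TCP) lies at the very end of the fingers, on their centre line; the grasp point (between the pads) lies 19 mm behind it; z points along the fingers, y is the line along which they close (so a half turn about z gives the same grasp; the last joint's range is limited). The gripper opens to 94 mm and grips with 3 to 60 N. Pads are 16 mm wide; open, the fingers measure 119 mm over their backs; the gripper's body (75 mm by 177 mm) begins 78 mm behind the grasp point.
Start: joints at [1.067, 0.3, 1.521, -0, 1.321, -0.067], TCP at [232.669, 498.352, 205.446] pointing down, gripper open.
Joint ranges: [-3.03, 3.03], [-0.79, 2.21], [0.23, 2.52], [-1.04, 4.18], [0, 3.07], [-2.55, 2.55]. Speed limits (rad/s): [2.22, 2.22, 2.57, 3.14, 3.14, 3.14].

## Interface

Orientations are given as [roll, pitch, yaw] about the fixed x, y, z axes, in that order (R = Rz(yaw) Ry(pitch) Rx(roll)).
In Python, from cell import manip, camera, get_calibration gives the robot as it stands.
- The arm moves only by the tool arm_command, never from a script. Its argument "targets" is a list of rows, each an object of numbers: "hand": the opening, from -1 (shut) to 1 (fully open), so that 0 is half open; "x", "y", "z": the shift along the tool's x, y, z in m; "yaw": the turn about the tool's z in rad. In form: [{"hand": .., "x": .., "y": .., "z": .., "yaw": ..}, ...]. A call has 1 to 10 rows; each row shifts and turns the commanded pose from where the row before left it, along the tool's axes as they then stand; what a row does not reach is not made up. A row lasts 1/10 s, in which the tool goes at most 50 mm and 8.59 degrees, less where a joint would pass 70% of its speed; a pose out of reach is approached as far as the arm can. A call is refused whole if a number of a shift passes 0.05 or a number of a turn 0.15, either way. A call with a gripper value outside its range is refused whole. The fingers move at their own pace and stop on an object; "newtons" is the grip in N (left out, the last holds). Time passes only in rows, so rows that do not move let the fingers close. It gives the time, the measured TCP pose, the force, the opening and the grip force at its end, in the units of the state.
- manip.read_state(): the state, without advancing time (a new reading comes with each control period).
- camera(name): name is "side" or "top"; returns the picture (480x640x3 uint8, red, green, blue); there is no depth.
- get_calibration(name): a dict with "K" (3x3 intrinsics, pixels), "cam_to_world" (4x4, takes a point from camera to world coordinates). Camera axes: x right, y up, looking along -z (the intrinsics and any distortion apply to the point x, -y, -z); pixel columns grow to the right and rows downward; lengths in mm; the calibration is good to about 2 mm. A picture is of the moment at which its call begins. get_calibration takes no time and is no camera call.
- manip.sign_off(): hands the job in; it is judged then, once.
The state is a dict: "clock": time; "joints": joint angles; "qd": joint speeds; "effort": joint torques, N m; "eef_pos": TCP position; "eef_rot": TCP orientation; "wrist_force": force on the tool from outside, world axes, zero at the start; "moment": the same for the moment, N m; "finger_gap": finger opening in mm; "finger_force": force on a finger pad.
Only numpy, scipy, OpenCV 4.12 (cv2) and the standard library are available. Lean on these libraries where they do the work, as an engineer would, in place of code of your own. Each camera call takes 0.05 s, during which the arm holds its last target. There are 200 camera calls.

## Working session

There is one attempt and no reset: what is moved stays moved. The work goes in short steps, Python scripts to look and compute and a tool call to move; the robot and the scene stay as the last step left them, time stands still between calls to the robot, and variables do not carry over. Pictures are saved under pics/ and viewed, at most 14 in all, crops included, and the job is handed in when it is done.

Besides the shell and the picture viewer there is one more tool, called after ">>>" as name(argument=value, ...) on one line, values as JSON. arm_command: Moves the arm, as the interface text tells. Its arguments: {"type":"object","properties":{"targets":{"type":"array"},"newtons":{"type":"number"}},"required":["targets"]}

```bash
mkdir -p pics; ls
python3 - <<'E'
from cell import manip,camera,get_calibration
import cv2
for n in("side","top"):
    cv2.imwrite(f"pics/{n}0.png",camera(n)[:,:,::-1]); c=get_calibration(n); print(n,c)
print(manip.read_state())
E
```

```text
pics
side {'K': array([[548.5890714 ,   0.        , 313.61384947],
       [  0.        , 548.5890714 , 238.36451986],
       [  0.        ,   0.        ,   1.        ]]), 'cam_to_world': array([[-9.29559609e-01, -2.65985560e-01,  2.55285362e-01,
         7.12315000e+02],
       [ 3.68671766e-01, -6.71121055e-01,  6.43177782e-01,
         5.52984067e+02],
       [ 2.51379339e-04,  6.91988592e-01,  7.21908391e-01,
         6.88135133e+02],
       [ 0.00000000e+00,  0.00000000e+00,  0.00000000e+00,
         1.00000000e+00]])}
top {'K': array([[489.53563068,   0.        , 320.58746789],
       [  0.        , 489.53563068, 246.98924616],
       [  0.        ,   0.        ,   1.        ]]), 'cam_to_world': array([[-4.84571896e-03,  9.90752177e-01, -1.35597359e-01,
         4.01957096e+02],
       [-9.99980661e-01, -4.27231769e-03,  4.51938890e-03,
        -2.01274918e+01],
       [ 3.89827939e-03,  1.35616636e-01,  9.90753719e-01,
         8.93253802e+02],
       [ 0.00000000e+00,  0.00000000e+00,  0.00000000e+00,
         1.00000000e+00]])}
{'clock': 0.1, 'joints': array([ 1.06738282e+00,  3.00415512e-01,  1.52151232e+00,  6.60751780e-06,
        1.32069498e+00, -6.65941700e-02]), 'qd': array([-0.00072898, -0.00093044, -0.00073373, -0.00218614,  0.00125086,
        0.00031504]), 'effort': array([ 2.49560166e-03, -5.32638717e+01, -3.53284192e+01,  7.10126921e-02,
        2.33927235e-02, -5.76605294e-05]), 'eef_pos': array([232.56885049, 498.15330234, 204.94590617]), 'eef_rot': array([-3.14056520e+00, -7.49381763e-05,  2.70477164e+00]), 'wrist_force': array([-0.48918606, -0.87234295, -0.3074401 ]), 'moment': array([-0.03406351, -0.06858634,  0.0019882 ]), 'finger_force': 0.0, 'finger_gap': 93.87901185776205}
```

View pics/top0.png

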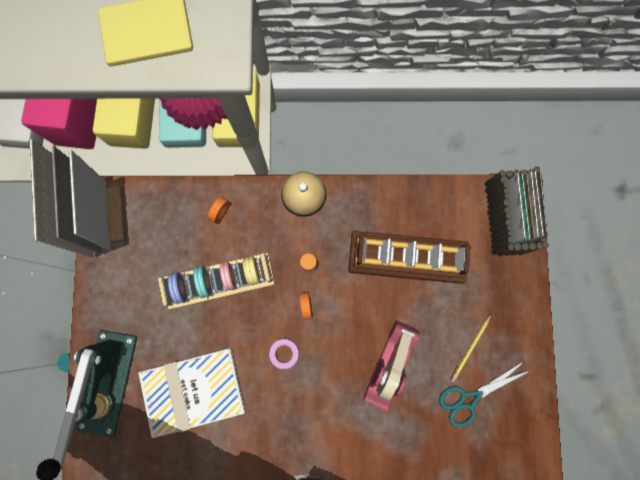

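View pics/side0.png

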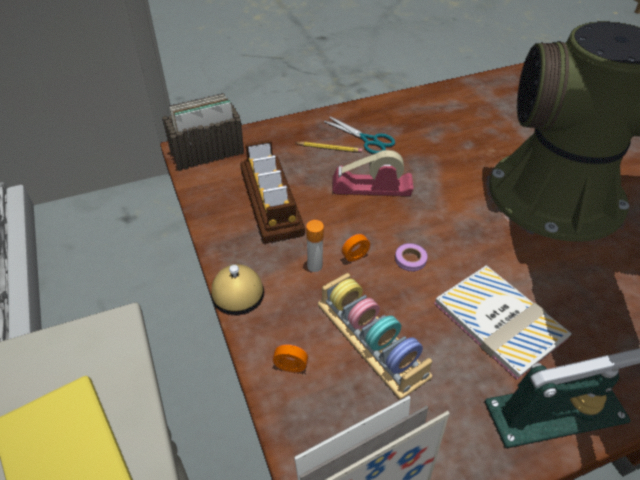

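The top view shows the stock rack around (216,281), with rolls left to right blue (177,288), teal (203,281), salmon (228,275) and yellow (251,270). The empty display rack is at (409,257). Look-alikes are the orange rolls at (218,210) and (305,304), the orange-capped vial at (308,261), and the lilac ring at (284,354). I choose the four rolls standing in the plywood rack.

```bash
cat > h.py <<'E'
import numpy as np,cv2
from cell import manip,camera,get_calibration
def ray(n,p):
    c=get_calibration(n);K=c["K"];T=c["cam_to_world"]
    d=np.array([(p[0]-K[0,2])/K[0,0],-(p[1]-K[1,2])/K[1,1],-1.]);return T[:3,3],T[:3,:3]@d
def plane(n,p,z):
    o,d=ray(n,p);return (o+d*(z-o[2])/d[2])[:2]
def proj(n,w):
    c=get_calibration(n);K=c["K"];T=c["cam_to_world"]
    q=T[:3,:3].T@(np.array(w,float)-T[:3,3]);return np.array([K[0,0]*q[0]/-q[2]+K[0,2],-K[1,1]*q[1]/-q[2]+K[1,2]])
def two(pt,ps):
    (o,d),(p,e)=ray("top",pt),ray("side",ps)
    s=np.linalg.lstsq(np.c_[d,-e],p-o,rcond=None)[0];return (o+d*s[0]+p+e*s[1])/2
E
python3 - <<'E'
from h import *
t=cv2.imread("pics/top0.png");s=cv2.imread("pics/side0.png")
a=cv2.resize(t[245:315,150:280],None,fx=6,fy=6,interpolation=3)[:, :780]
b=cv2.resize(t[222:290,340:475],None,fx=5.7,fy=5.7,interpolation=3)[:, :780]
cv2.imwrite("pics/a.png",a);cv2.imwrite("pics/b.png",b[:580])
c=cv2.resize(s[270:400,310:440],None,fx=4.4,fy=4.4,interpolation=3);cv2.imwrite("pics/c.png",c)
print(plane("top",(216,281),40),plane("top",(409,257),60),[plane("top",p,0) for p in((100,210),(70,435),(100,332),(305,304),(308,261),(400,330))])
E
```

```text
[459.7490583  158.38051934] [ 498.02230786 -175.42185155] [array([595.33017485, 385.23437017]), array([194.69797669, 415.0285694 ]), array([371.82996109, 372.68663075]), array([420.0319087 ,   4.55714179]), array([498.36988252,  -0.98659951]), array([ 372.69302842, -166.49819334])]
```

View pics/a.png

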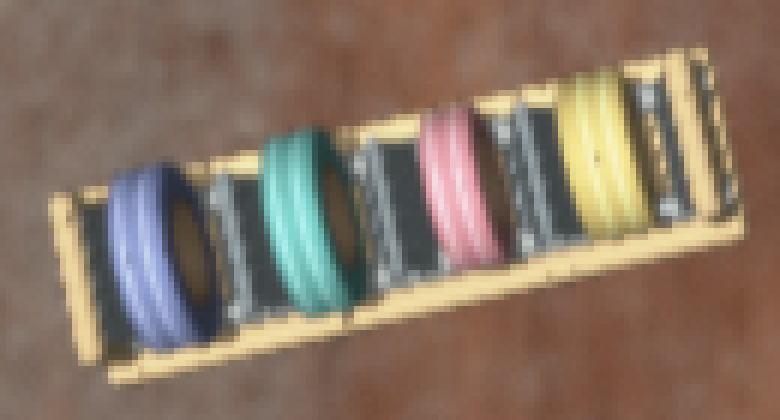

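View pics/b.png

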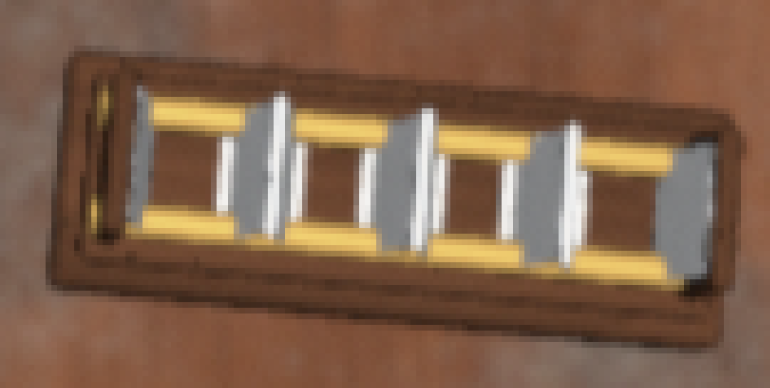

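View pics/c.png

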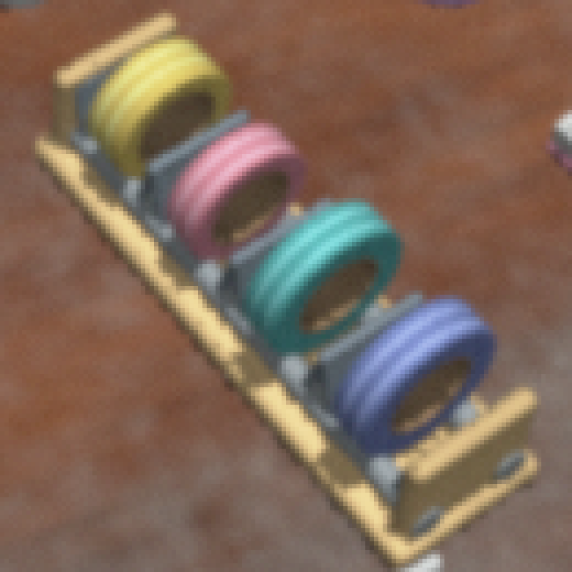

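The crops confirm blue, teal, salmon and yellow from my left. In crop b, the divider tops of the display rack are at (276,167), (423,180) and (570,195). In crop a, the stock rack's end-plate tops are centred at (74,280) and (695,134).

Run:
```python
from h import *
A=lambda x,y:(150+(x-2.5)/6,245+(y-2.5)/6)
B=lambda x,y:(340+(x-2.4)/5.7,222+(y-2.4)/5.7)
l,r=plane("top",A(74,280),48),plane("top",A(695,134),48)
d=l-r;print("stock",(l+r)/2,np.hypot(*d),np.arctan2(-d[0],d[1]))
yaw=np.arctan2(-d[0],d[1]);c=(l+r)/2;u=np.array([-np.sin(yaw),np.cos(yaw)]);v=np.array([np.cos(yaw),np.sin(yaw)])
for n,p,z in(("blue",(155,257),70),("teal",(300,222),70),("salmon",(460,187),63.5),("yellow",(602,152),63.5)):
    w=plane("top",A(*p),z);print(n,w,"local",(w-c)@v,(w-c)@u)
P=[plane("top",B(*p),68) for p in((276,167),(423.5,180),(570.5,195.5))]
d=P[0]-P[2];print("disp",P,np.mean(P,0),np.hypot(*d),np.arctan2(-d[0],d[1]))
# side: predicted roll tops / divider tops
C=lambda q:((np.array(q)-[310,270])*4.4)
for p,z in(((155,257),70),((602,152),63.5)): print(C(proj("side",[*plane("top",A(*p),z),z])))
print(proj("side",[*np.mean(P,0),68]))
```

```text
stock [462.6110932 160.4746338] 182.14973991274238 0.22815586359053125
blue [447.27203578 219.82578352] local -1.5174123883621689 61.28248620149459
teal [456.86378877 179.62972803] local -1.2658348065261529 19.958627344235577
salmon [466.98052468 136.31047215] local -1.2092894927116704 -24.52623613289866
yellow [476.72214548  96.34353521] local -0.7599055045859113 -65.66081134736206
disp [array([ 507.73591523, -138.50080345]), array([ 503.63631983, -182.42028823]), array([ 498.79069529, -226.12447789])] [ 503.38764345 -182.34852319] 88.07908538979466 -0.1017343547032207
[424.9244153  303.84926575]
[167.33804874  50.10740653]
[270.2198472 170.8066553]
```

>>> arm_command(targets=[{"hand": 1, "x": 0, "y": 0, "z": -0.03, "yaw": 0.15}, {"hand": 1, "x": 0, "y": 0, "z": -0.03, "yaw": 0.15}, {"hand": 1, "x": 0, "y": 0, "z": -0.02, "yaw": 0.15}, {"hand": 1, "x": 0, "y": 0, "z": 0, "yaw": 0.15}, {"hand": 1, "x": 0, "y": 0, "z": 0, "yaw": 0.15}, {"hand": 1, "x": 0, "y": 0, "z": 0, "yaw": 0.15}], newtons=10)

```text
clock: 0.7
eef_pos: [232.6, 498.3, 285.2]
eef_rot: [-3.141, 0.0, 1.799]
wrist_force: [0.4, -1.3, 1.2]
finger_gap: 93.8
finger_force: 0.0
```

>>> arm_command(targets=[{"hand": 1, "x": -0.04, "y": 0.018, "z": 0, "yaw": 0}, {"hand": 1, "x": -0.04, "y": 0.018, "z": 0, "yaw": 0}, {"hand": 1, "x": -0.04, "y": 0.018, "z": 0, "yaw": 0}, {"hand": 1, "x": -0.04, "y": 0.018, "z": 0, "yaw": 0}, {"hand": 1, "x": -0.04, "y": 0.018, "z": 0, "yaw": 0}, {"hand": 1, "x": -0.04, "y": 0.018, "z": 0.03, "yaw": 0}, {"hand": 1, "x": -0.04, "y": 0.018, "z": 0.03, "yaw": 0}, {"hand": 1, "x": -0.04, "y": 0.018, "z": 0.03, "yaw": 0}, {"hand": 1, "x": 0, "y": 0, "z": 0.03, "yaw": 0}, {"hand": 1, "x": 0, "y": 0, "z": 0, "yaw": 0}])

```text
clock: 1.7
eef_pos: [441.0, 225.1, 167.3]
eef_rot: [-3.135, 0.001, 1.803]
wrist_force: [-0.3, 0.2, 0.2]
finger_gap: 94.2
finger_force: 0.0
```

```bash
cat >> h.py <<'E'
def go(tx,ty,tz,yaw):
    s=manip.read_state();p=s["eef_pos"];r=s["eef_rot"];f=r[2]
    d=np.array([tx,ty])-p[:2]
    def loc(f):return (d@[np.cos(f),np.sin(f)],d@[np.sin(f),-np.cos(f)])
    print("clk",s["clock"],"pos",p.round(1),"rot",r.round(3),"gap",round(s["finger_gap"],1),"F",np.round(s["wrist_force"],1))
    print("now-axes dx,dy",np.round(loc(f),1),"after-turn",np.round(loc(yaw),1),"dz",round(p[2]-tz,1),"yaw",round((f-yaw+np.pi)%(2*np.pi)-np.pi,3))
def snap(n,name,box,k):
    x0,y0,x1,y1=box;im=camera(n)[y0:y1,x0:x1,::-1];cv2.imwrite("pics/"+name,cv2.resize(im,None,fx=k,fy=k,interpolation=3))
E
python3 -c "
from h import *
go(447.8,219.9,24,1.799)
snap('side','d.png',(270,200,470,420),2.7)"
```

```text
clk 1.7 pos [441.  225.1 167.3] rot [-3.135e+00  1.000e-03  1.803e+00] gap 94.2 F [-0.3  0.2  0.2]
now-axes dx,dy [-6.7  5.4] after-turn [-6.6  5.5] dz 143.3 yaw 0.004
```

View pics/d.png

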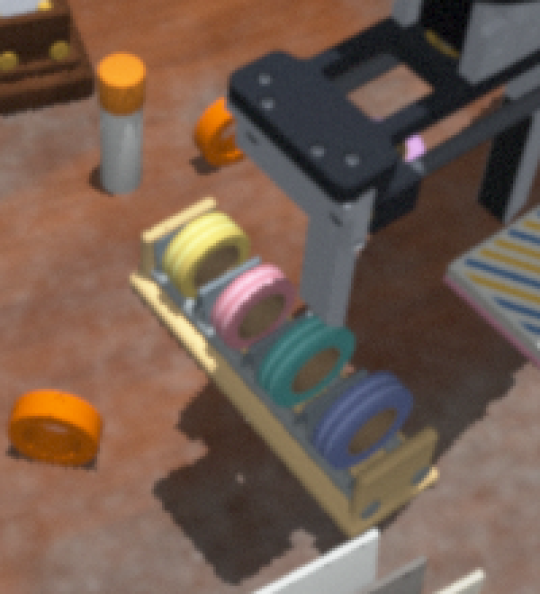

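The fingers hover clear above the stock rack, with all the rolls undisturbed. The blue one is at (365,420) in the crop.

>>> arm_command(targets=[{"hand": 1, "x": -0.0067, "y": 0.0054, "z": 0.0, "yaw": 0}, {"hand": 1, "x": 0, "y": 0, "z": 0.035, "yaw": 0}, {"hand": 1, "x": 0, "y": 0, "z": 0.04, "yaw": 0}, {"hand": 1, "x": 0, "y": 0, "z": 0.04, "yaw": 0}, {"hand": 1, "x": 0, "y": 0, "z": 0.02, "yaw": 0}, {"hand": 1, "x": 0, "y": 0, "z": 0.007, "yaw": 0}, {"hand": 1, "x": 0, "y": 0, "z": 0, "yaw": 0}, {"hand": 1, "x": 0, "y": 0, "z": 0, "yaw": 0}])

```text
clock: 2.55
eef_pos: [450.0, 221.9, 30.5]
eef_rot: [3.139, -0.0, 1.805]
wrist_force: [0.1, -0.4, 0.1]
finger_gap: 94.2
finger_force: 0.0
```

```bash
python3 -c "
from h import *
go(447.8,219.9,24,1.799)
snap('top','e.png',(140,230,290,330),5)"
```

```text
clk 2.55 pos [450.  221.9  30.5] rot [ 3.139 -0.     1.805] gap 94.2 F [ 0.1 -0.4  0.1]
now-axes dx,dy [-1.5 -2.6] after-turn [-1.5 -2.6] dz 6.5 yaw 0.006
```

View pics/e.png

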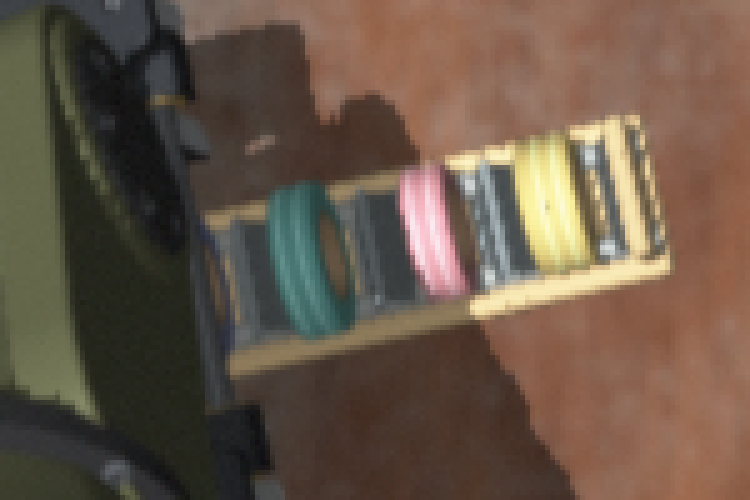

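The arm hides the blue roll, and the other three are undisturbed. I'll apply the small correction and close.

>>> arm_command(targets=[{"hand": 1, "x": -0.0015, "y": -0.0026, "z": 0.006, "yaw": 0}, {"hand": 1, "x": 0, "y": 0, "z": 0, "yaw": 0}, {"hand": 0.3, "x": 0, "y": 0, "z": 0, "yaw": 0}, {"hand": 0.3, "x": 0, "y": 0, "z": 0, "yaw": 0}, {"hand": -0.2, "x": 0, "y": 0, "z": 0, "yaw": 0}, {"hand": -0.2, "x": 0, "y": 0, "z": 0, "yaw": 0}, {"hand": -0.2, "x": 0, "y": 0, "z": 0, "yaw": 0}, {"hand": -0.2, "x": 0, "y": 0, "z": 0, "yaw": 0}], newtons=8)

```text
clock: 3.4
eef_pos: [447.3, 219.4, 23.2]
eef_rot: [3.14, -0.0, 1.805]
wrist_force: [1.6, -0.4, 4.7]
finger_gap: 53.6
finger_force: 8.0
```

>>> arm_command(targets=[{"hand": -0.2, "x": 0, "y": 0, "z": -0.01, "yaw": 0}, {"hand": -0.2, "x": 0, "y": 0, "z": -0.025, "yaw": 0}, {"hand": -0.2, "x": 0, "y": 0, "z": -0.04, "yaw": 0}, {"hand": -0.2, "x": 0, "y": 0, "z": -0.04, "yaw": 0}, {"hand": -0.2, "x": 0, "y": 0, "z": -0.03, "yaw": 0}, {"hand": -0.2, "x": 0, "y": 0, "z": 0, "yaw": 0}], newtons=12)

```text
clock: 4.0
eef_pos: [447.9, 219.8, 172.1]
eef_rot: [3.136, -0.001, 1.805]
wrist_force: [-0.1, 0.9, -0.9]
finger_gap: 53.4
finger_force: 12.0
```

```bash
python3 -c "
from h import *
go(496.7,-248.0,165,1.469)
snap('side','f.png',(270,200,470,420),2.7)"
```

```text
clk 4.0 pos [447.9 219.8 172.1] rot [ 3.136e+00 -1.000e-03  1.805e+00] gap 53.4 F [-0.1  0.9 -0.9]
now-axes dx,dy [-466.4  -61. ] after-turn [-460.4   96.1] dz 7.1 yaw 0.336
```

View pics/f.png

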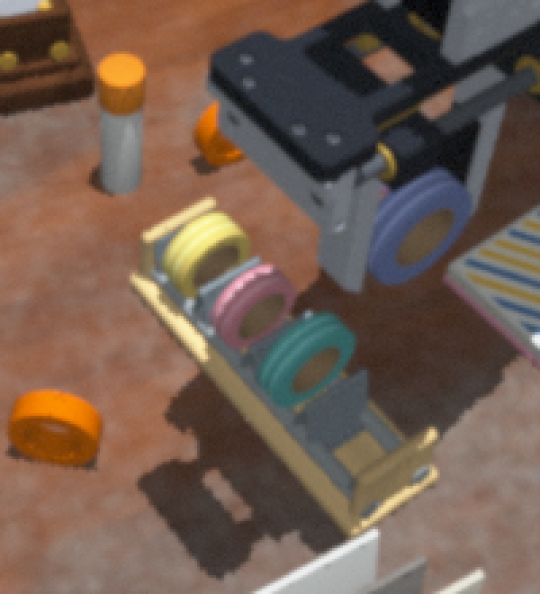

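Blue is held squarely, its slot is empty, and the other three are still in place. Now turn and carry across.

>>> arm_command(targets=[{"hand": -0.2, "x": -0.01, "y": 0, "z": 0, "yaw": 0.12}, {"hand": -0.2, "x": -0.02, "y": 0.0, "z": 0, "yaw": 0.12}, {"hand": -0.2, "x": -0.03, "y": 0.01, "z": 0, "yaw": 0.096}, {"hand": -0.2, "x": -0.04, "y": 0.01, "z": 0, "yaw": 0}, {"hand": -0.2, "x": -0.04, "y": 0.01, "z": 0, "yaw": 0}, {"hand": -0.2, "x": -0.04, "y": 0.01, "z": 0, "yaw": 0}, {"hand": -0.2, "x": -0.04, "y": 0.01, "z": 0, "yaw": 0}, {"hand": -0.2, "x": -0.04, "y": 0.01, "z": 0, "yaw": 0}, {"hand": -0.2, "x": -0.04, "y": 0.01, "z": 0, "yaw": 0}, {"hand": -0.2, "x": -0.04, "y": 0.01, "z": 0, "yaw": 0}])

```text
clock: 5.05
eef_pos: [501.5, -127.5, 166.5]
eef_rot: [-3.139, -0.001, 1.469]
wrist_force: [0.5, -0.2, -0.3]
finger_gap: 53.5
finger_force: 12.0
```

>>> arm_command(targets=[{"hand": -0.2, "x": -0.04, "y": 0.004, "z": 0, "yaw": 0}, {"hand": -0.2, "x": -0.035, "y": 0.002, "z": 0, "yaw": 0}, {"hand": -0.2, "x": -0.02, "y": 0, "z": 0, "yaw": 0}, {"hand": -0.2, "x": 0, "y": 0, "z": 0, "yaw": 0}, {"hand": -0.2, "x": 0, "y": 0, "z": 0, "yaw": 0}])

```text
clock: 5.55
eef_pos: [498.1, -220.6, 166.7]
eef_rot: [-3.14, -0.001, 1.468]
wrist_force: [0.8, 0.9, -0.0]
finger_gap: 53.4
finger_force: 12.0
```

```bash
python3 -c "
from h import *
go(496.7,-248.0,47,1.469)"
```

```text
clk 5.55 pos [ 498.1 -220.6  166.7] rot [-3.140e+00 -1.000e-03  1.468e+00] gap 53.4 F [ 0.8  0.9 -0. ]
now-axes dx,dy [-27.4   1.4] after-turn [-27.4   1.4] dz 119.7 yaw -0.001
```

>>> arm_command(targets=[{"hand": -0.2, "x": -0.0274, "y": 0.0014, "z": 0, "yaw": 0}, {"hand": -0.2, "x": 0, "y": 0, "z": 0.03, "yaw": 0}, {"hand": -0.2, "x": 0, "y": 0, "z": 0.03, "yaw": 0}, {"hand": -0.2, "x": 0, "y": 0, "z": 0.018, "yaw": 0}, {"hand": -0.2, "x": 0, "y": 0, "z": 0, "yaw": 0}, {"hand": -0.2, "x": 0, "y": 0, "z": 0, "yaw": 0}])

```text
clock: 6.15
eef_pos: [497.6, -247.7, 90.3]
eef_rot: [-3.141, -0.0, 1.47]
wrist_force: [0.9, 0.1, 0.2]
finger_gap: 53.9
finger_force: 12.0
```

```bash
python3 -c "
from h import *
go(496.7,-248.0,47,1.469)
snap('side','g.png',(210,110,330,250),4.2)
p=manip.read_state()['eef_pos'];K=lambda w:((proj('side',w)-[210,110])*4.2).round()
print('roll axle pred',K(p+[0,0,20]),K(p+[0,7.5,47]),K(p+[0,-7.5,47]),'slot mid mouth',K([496.7,-248,68]))"
```

```text
clk 6.15 pos [ 497.6 -247.7   90.3] rot [-3.141 -0.     1.47 ] gap 53.9 F [0.9 0.1 0.2]
now-axes dx,dy [-0.4 -0.9] after-turn [-0.4 -0.9] dz 43.3 yaw 0.001
roll axle pred [211.  83.] [212.  39.] [201.  20.] slot mid mouth [220. 164.]
```

View pics/g.png

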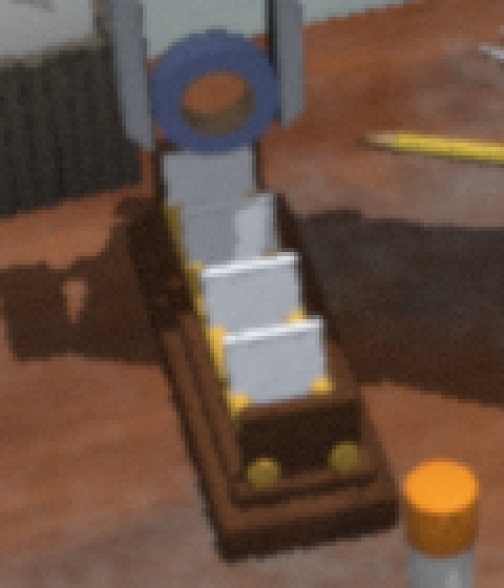

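Blue hangs above the far end slot with its face centred at (214,92), which matches the prediction. Lowering.

>>> arm_command(targets=[{"hand": -0.2, "x": -0.0004, "y": -0.0009, "z": 0.02, "yaw": 0}, {"hand": -0.2, "x": 0, "y": 0, "z": 0.018, "yaw": 0}, {"hand": -0.2, "x": 0, "y": 0, "z": 0.003, "yaw": 0}, {"hand": -0.2, "x": 0, "y": 0, "z": 0.001, "yaw": 0}, {"hand": -0.2, "x": 0, "y": 0, "z": 0, "yaw": 0}, {"hand": -0.2, "x": 0, "y": 0, "z": 0, "yaw": 0}])

```text
clock: 6.8
eef_pos: [496.8, -249.1, 48.9]
eef_rot: [3.14, 0.001, 1.469]
wrist_force: [-0.1, -0.8, -0.1]
finger_gap: 53.2
finger_force: 12.0
```

>>> arm_command(targets=[{"hand": -0.2, "x": 0, "y": 0, "z": 0.002, "yaw": 0}, {"hand": -0.2, "x": 0, "y": 0, "z": 0.001, "yaw": 0}, {"hand": -0.2, "x": 0, "y": 0, "z": 0, "yaw": 0}, {"hand": -0.2, "x": 0, "y": 0, "z": 0, "yaw": 0}])

```text
clock: 7.2
eef_pos: [496.3, -248.9, 44.8]
eef_rot: [-3.142, 0.0, 1.469]
wrist_force: [-0.3, 0.7, -0.6]
finger_gap: 53.7
finger_force: 12.0
```

>>> arm_command(targets=[{"hand": -0.2, "x": 0, "y": 0, "z": 0.001, "yaw": 0}, {"hand": -0.2, "x": 0, "y": 0, "z": 0, "yaw": 0}, {"hand": -0.2, "x": 0, "y": 0, "z": 0, "yaw": 0}])

```text
clock: 7.5
eef_pos: [496.6, -249.0, 44.0]
eef_rot: [3.141, 0.0, 1.469]
wrist_force: [0.7, 0.4, 3.6]
finger_gap: 53.5
finger_force: 12.0
```

Contact felt at z 44.0. Release, then lift.

>>> arm_command(targets=[{"hand": 0.2, "x": 0, "y": 0, "z": 0, "yaw": 0}, {"hand": 0.3, "x": 0, "y": 0, "z": 0, "yaw": 0}, {"hand": 0.7, "x": 0, "y": 0, "z": 0, "yaw": 0}, {"hand": 0.8, "x": 0, "y": 0, "z": 0, "yaw": 0}, {"hand": 0.8, "x": 0, "y": 0, "z": -0.01, "yaw": 0}, {"hand": 0.8, "x": 0, "y": 0, "z": -0.04, "yaw": 0}, {"hand": 0.8, "x": 0, "y": 0, "z": -0.04, "yaw": 0}, {"hand": 0.8, "x": 0, "y": 0, "z": -0.04, "yaw": 0}, {"hand": 1, "x": 0, "y": 0, "z": 0, "yaw": 0}])

```text
clock: 8.4
eef_pos: [498.1, -249.8, 180.0]
eef_rot: [3.133, 0.004, 1.469]
wrist_force: [0.0, 0.2, -0.4]
finger_gap: 89.7
finger_force: 0.0
```

```bash
python3 -c "
from h import *
go(457.4,179.8,165,1.799)
snap('side','h.png',(210,110,330,250),4.2)"
```

```text
clk 8.4 pos [ 498.1 -249.8  180. ] rot [3.133 0.004 1.469] gap 89.7 F [ 0.   0.2 -0.4]
now-axes dx,dy [423.3 -84.2] after-turn [427.7  57.6] dz 15.0 yaw -0.33
```

View pics/h.png

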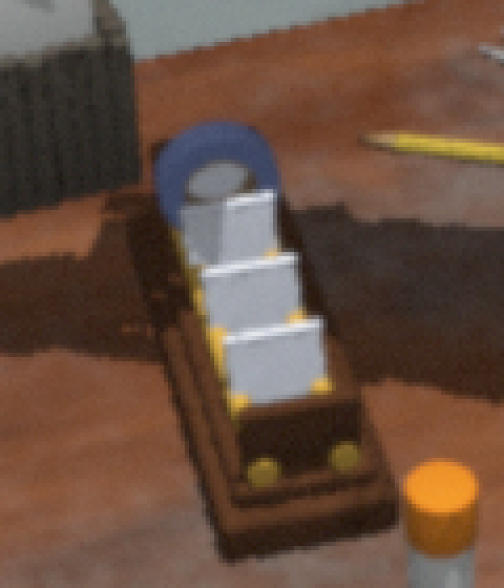

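Blue stands upright in the far (my right) end slot at (218,180). Next is teal.

>>> arm_command(targets=[{"hand": 1, "x": 0.02, "y": 0, "z": 0, "yaw": -0.12}, {"hand": 1, "x": 0.03, "y": 0, "z": 0, "yaw": -0.12}, {"hand": 1, "x": 0.04, "y": 0.004, "z": 0, "yaw": -0.09}, {"hand": 1, "x": 0.045, "y": 0.006, "z": 0, "yaw": 0}, {"hand": 1, "x": 0.045, "y": 0.006, "z": 0, "yaw": 0}, {"hand": 1, "x": 0.045, "y": 0.006, "z": 0, "yaw": 0}, {"hand": 1, "x": 0.045, "y": 0.006, "z": 0, "yaw": 0}, {"hand": 1, "x": 0.045, "y": 0.006, "z": 0, "yaw": 0}, {"hand": 1, "x": 0.045, "y": 0.006, "z": 0, "yaw": 0}, {"hand": 1, "x": 0.04, "y": 0.006, "z": 0, "yaw": 0}])

```text
clock: 9.45
eef_pos: [466.0, 154.6, 172.9]
eef_rot: [-3.14, -0.0, 1.799]
wrist_force: [1.4, -0.5, -0.2]
finger_gap: 94.0
finger_force: 0.0
```

>>> arm_command(targets=[{"hand": 1, "x": 0.03, "y": 0.002, "z": 0, "yaw": 0}, {"hand": 1, "x": 0, "y": 0, "z": 0, "yaw": 0}, {"hand": 1, "x": 0, "y": 0, "z": 0, "yaw": 0}, {"hand": 1, "x": 0, "y": 0, "z": 0, "yaw": 0}])

```text
clock: 9.85
eef_pos: [462.2, 181.5, 173.3]
eef_rot: [-3.141, 0.0, 1.798]
wrist_force: [0.9, 0.1, 0.3]
finger_gap: 93.7
finger_force: 0.0
```

```bash
python3 -c "
from h import *
go(457.4,179.8,24,1.799)"
```

```text
clk 9.85 pos [462.2 181.5 173.3] rot [-3.141  0.     1.798] gap 93.7 F [0.9 0.1 0.3]
now-axes dx,dy [-0.6 -5.1] after-turn [-0.6 -5.1] dz 149.3 yaw -0.001
```

>>> arm_command(targets=[{"hand": 1, "x": -0.0006, "y": -0.0051, "z": 0.0, "yaw": 0}, {"hand": 1, "x": 0, "y": 0, "z": 0.035, "yaw": 0}, {"hand": 1, "x": 0, "y": 0, "z": 0.04, "yaw": 0}, {"hand": 1, "x": 0, "y": 0, "z": 0.04, "yaw": 0}, {"hand": 1, "x": 0, "y": 0, "z": 0.02, "yaw": 0}, {"hand": 1, "x": 0, "y": 0, "z": 0.007, "yaw": 0}, {"hand": 1, "x": 0, "y": 0, "z": 0, "yaw": 0}, {"hand": 1, "x": 0, "y": 0, "z": 0, "yaw": 0}, {"hand": 1, "x": 0, "y": 0, "z": 0, "yaw": 0}])

```text
clock: 10.75
eef_pos: [458.2, 180.7, 33.1]
eef_rot: [3.139, -0.0, 1.799]
wrist_force: [0.2, 0.0, 1.0]
finger_gap: 94.0
finger_force: 0.0
```

```bash
python3 -c "
from h import *
go(457.4,179.8,24,1.799)"
```

```text
clk 10.75 pos [458.2 180.7  33.1] rot [ 3.139 -0.     1.799] gap 94.0 F [0.2 0.  1. ]
now-axes dx,dy [-0.7 -0.9] after-turn [-0.7 -0.9] dz 9.1 yaw -0.0
```

>>> arm_command(targets=[{"hand": 1, "x": -0.0007, "y": -0.0009, "z": 0.009, "yaw": 0}, {"hand": 1, "x": 0, "y": 0, "z": 0, "yaw": 0}, {"hand": 0.3, "x": 0, "y": 0, "z": 0, "yaw": 0}, {"hand": 0.3, "x": 0, "y": 0, "z": 0, "yaw": 0}, {"hand": -0.2, "x": 0, "y": 0, "z": 0, "yaw": 0}, {"hand": -0.2, "x": 0, "y": 0, "z": 0, "yaw": 0}, {"hand": -0.2, "x": 0, "y": 0, "z": 0, "yaw": 0}, {"hand": -0.2, "x": 0, "y": 0, "z": 0, "yaw": 0}], newtons=8)

```text
clock: 11.55
eef_pos: [457.2, 179.8, 23.1]
eef_rot: [3.14, -0.0, 1.799]
wrist_force: [1.8, 0.2, 4.2]
finger_gap: 53.4
finger_force: 8.0
```

>>> arm_command(targets=[{"hand": -0.2, "x": 0, "y": 0, "z": -0.01, "yaw": 0}, {"hand": -0.2, "x": 0, "y": 0, "z": -0.025, "yaw": 0}, {"hand": -0.2, "x": 0, "y": 0, "z": -0.04, "yaw": 0}, {"hand": -0.2, "x": 0, "y": 0, "z": -0.04, "yaw": 0}, {"hand": -0.2, "x": 0, "y": 0, "z": -0.03, "yaw": 0}, {"hand": -0.2, "x": 0, "y": 0, "z": 0, "yaw": 0}], newtons=12)

```text
clock: 12.15
eef_pos: [458.0, 180.1, 172.2]
eef_rot: [3.135, -0.0, 1.799]
wrist_force: [0.0, -0.0, -1.2]
finger_gap: 53.9
finger_force: 12.0
```

```bash
python3 -c "
from h import *
go(501.2,-204.2,165,1.469)"
```

```text
clk 12.15 pos [458.  180.1 172.2] rot [ 3.135 -0.     1.799] gap 53.9 F [ 0.  -0.  -1.2]
now-axes dx,dy [-384.2  -44.8] after-turn [-378.    82.1] dz 7.2 yaw 0.33
```

>>> arm_command(targets=[{"hand": -0.2, "x": -0.01, "y": 0, "z": 0, "yaw": 0.12}, {"hand": -0.2, "x": -0.02, "y": 0.0, "z": 0, "yaw": 0.12}, {"hand": -0.2, "x": -0.03, "y": 0.01, "z": 0, "yaw": 0.09}, {"hand": -0.2, "x": -0.04, "y": 0.01, "z": 0, "yaw": 0}, {"hand": -0.2, "x": -0.04, "y": 0.01, "z": 0, "yaw": 0}, {"hand": -0.2, "x": -0.04, "y": 0.01, "z": 0, "yaw": 0}, {"hand": -0.2, "x": -0.04, "y": 0.01, "z": 0, "yaw": 0}, {"hand": -0.2, "x": -0.04, "y": 0.01, "z": 0, "yaw": 0}, {"hand": -0.2, "x": -0.04, "y": 0.01, "z": 0, "yaw": 0}, {"hand": -0.2, "x": -0.04, "y": 0.01, "z": 0, "yaw": 0}])

```text
clock: 13.15
eef_pos: [511.3, -167.2, 167.3]
eef_rot: [-3.14, -0.0, 1.469]
wrist_force: [0.4, 0.5, 0.0]
finger_gap: 53.5
finger_force: 12.0
```

>>> arm_command(targets=[{"hand": -0.2, "x": -0.03, "y": 0, "z": 0, "yaw": 0}, {"hand": -0.2, "x": -0.015, "y": 0, "z": 0, "yaw": 0}, {"hand": -0.2, "x": 0, "y": 0, "z": 0, "yaw": 0}, {"hand": -0.2, "x": 0, "y": 0, "z": 0, "yaw": 0}, {"hand": -0.2, "x": 0, "y": 0, "z": 0, "yaw": 0}])

```text
clock: 13.65
eef_pos: [507.5, -209.1, 167.8]
eef_rot: [-3.141, -0.0, 1.47]
wrist_force: [1.0, -0.4, 0.5]
finger_gap: 53.7
finger_force: 12.0
```

```bash
python3 -c "
from h import *
go(501.2,-204.2,47,1.469)"
```

```text
clk 13.65 pos [ 507.5 -209.1  167.8] rot [-3.141 -0.     1.47 ] gap 53.7 F [ 1.  -0.4  0.5]
now-axes dx,dy [ 4.2 -6.7] after-turn [ 4.2 -6.7] dz 120.8 yaw 0.001
```

>>> arm_command(targets=[{"hand": -0.2, "x": 0.0042, "y": -0.0067, "z": 0, "yaw": 0}, {"hand": -0.2, "x": 0, "y": 0, "z": 0.03, "yaw": 0}, {"hand": -0.2, "x": 0, "y": 0, "z": 0.03, "yaw": 0}, {"hand": -0.2, "x": 0, "y": 0, "z": 0.018, "yaw": 0}, {"hand": -0.2, "x": 0, "y": 0, "z": 0, "yaw": 0}, {"hand": -0.2, "x": 0, "y": 0, "z": 0, "yaw": 0}])

```text
clock: 14.25
eef_pos: [501.3, -205.1, 90.6]
eef_rot: [3.141, 0.0, 1.469]
wrist_force: [0.7, -0.4, 0.1]
finger_gap: 53.4
finger_force: 12.0
```

```bash
python3 -c "
from h import *
go(501.2,-204.2,45,1.469)"
```

```text
clk 14.25 pos [ 501.3 -205.1   90.6] rot [3.141 0.    1.469] gap 53.4 F [ 0.7 -0.4  0.1]
now-axes dx,dy [ 0.9 -0.2] after-turn [ 0.9 -0.2] dz 45.6 yaw 0.0
```

>>> arm_command(targets=[{"hand": -0.2, "x": 0.0009, "y": -0.0002, "z": 0.02, "yaw": 0}, {"hand": -0.2, "x": 0, "y": 0, "z": 0.018, "yaw": 0}, {"hand": -0.2, "x": 0, "y": 0, "z": 0.005, "yaw": 0}, {"hand": -0.2, "x": 0, "y": 0, "z": 0.001, "yaw": 0}, {"hand": -0.2, "x": 0, "y": 0, "z": 0.001, "yaw": 0}, {"hand": -0.2, "x": 0, "y": 0, "z": 0, "yaw": 0}, {"hand": -0.2, "x": 0, "y": 0, "z": 0, "yaw": 0}, {"hand": -0.2, "x": 0, "y": 0, "z": 0, "yaw": 0}])

```text
clock: 15.05
eef_pos: [501.2, -204.8, 45.2]
eef_rot: [3.141, 0.0, 1.469]
wrist_force: [1.0, -0.3, -0.4]
finger_gap: 53.6
finger_force: 12.0
```

>>> arm_command(targets=[{"hand": -0.2, "x": 0, "y": 0, "z": 0.001, "yaw": 0}, {"hand": -0.2, "x": 0, "y": 0, "z": 0, "yaw": 0}, {"hand": -0.2, "x": 0, "y": 0, "z": 0, "yaw": 0}])

```text
clock: 15.35
eef_pos: [501.3, -204.8, 44.1]
eef_rot: [3.141, 0.0, 1.469]
wrist_force: [1.0, -0.6, 4.0]
finger_gap: 53.7
finger_force: 12.0
```

>>> arm_command(targets=[{"hand": 0.2, "x": 0, "y": 0, "z": 0, "yaw": 0}, {"hand": 0.3, "x": 0, "y": 0, "z": 0, "yaw": 0}, {"hand": 0.7, "x": 0, "y": 0, "z": 0, "yaw": 0}, {"hand": 0.8, "x": 0, "y": 0, "z": 0, "yaw": 0}, {"hand": 0.8, "x": 0, "y": 0, "z": -0.01, "yaw": 0}, {"hand": 0.8, "x": 0, "y": 0, "z": -0.04, "yaw": 0}, {"hand": 0.8, "x": 0, "y": 0, "z": -0.04, "yaw": 0}, {"hand": 0.8, "x": 0, "y": 0, "z": -0.04, "yaw": 0}, {"hand": 1, "x": 0, "y": 0, "z": 0, "yaw": 0}, {"hand": 1, "x": 0, "y": 0, "z": 0, "yaw": 0}])

```text
clock: 16.35
eef_pos: [501.1, -204.7, 174.6]
eef_rot: [3.14, 0.001, 1.469]
wrist_force: [-0.1, 0.6, -1.7]
finger_gap: 93.5
finger_force: 0.0
```

```bash
python3 -c "
from h import *
go(467.6,136.4,165,1.799)
snap('side','i.png',(210,110,410,360),2.4)"
```

```text
clk 16.35 pos [ 501.1 -204.7  174.6] rot [3.140e+00 1.000e-03 1.469e+00] gap 93.5 F [-0.1  0.6 -1.7]
now-axes dx,dy [335.9 -68.1] after-turn [339.9  44.5] dz 9.6 yaw -0.33
```

View pics/i.png

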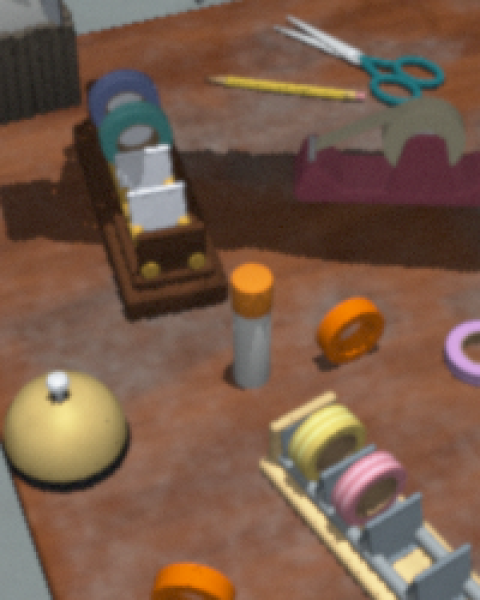

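Blue (125,95) and teal (137,130) stand in the two slots at my right end. Salmon (370,487) is next in the stock rack.

>>> arm_command(targets=[{"hand": 1, "x": 0.02, "y": 0, "z": 0, "yaw": -0.12}, {"hand": 1, "x": 0.03, "y": 0, "z": 0, "yaw": -0.12}, {"hand": 1, "x": 0.04, "y": 0.004, "z": 0, "yaw": -0.09}, {"hand": 1, "x": 0.045, "y": 0.006, "z": 0, "yaw": 0}, {"hand": 1, "x": 0.045, "y": 0.006, "z": 0, "yaw": 0}, {"hand": 1, "x": 0.045, "y": 0.006, "z": 0, "yaw": 0}, {"hand": 1, "x": 0.045, "y": 0.006, "z": 0, "yaw": 0}, {"hand": 1, "x": 0.045, "y": 0.005, "z": 0, "yaw": 0}, {"hand": 1, "x": 0.025, "y": 0.005, "z": 0, "yaw": 0}, {"hand": 1, "x": 0, "y": 0, "z": 0, "yaw": 0}])

```text
clock: 17.4
eef_pos: [476.5, 139.0, 172.4]
eef_rot: [-3.139, -0.0, 1.802]
wrist_force: [0.8, 0.0, -1.0]
finger_gap: 93.7
finger_force: 0.0
```

>>> arm_command(targets=[{"hand": 1, "x": 0, "y": 0, "z": 0, "yaw": 0}, {"hand": 1, "x": 0, "y": 0, "z": 0, "yaw": 0}, {"hand": 1, "x": 0, "y": 0, "z": 0, "yaw": 0}])

```text
clock: 17.7
eef_pos: [477.6, 135.6, 173.5]
eef_rot: [-3.141, 0.0, 1.797]
wrist_force: [-0.1, 0.2, 0.5]
finger_gap: 94.0
finger_force: 0.0
```

```bash
python3 -c "
from h import *
go(467.6,136.4,20.5,1.799)"
```

```text
clk 17.7 pos [477.6 135.6 173.5] rot [-3.141  0.     1.797] gap 94.0 F [-0.1  0.2  0.5]
now-axes dx,dy [ 3.  -9.6] after-turn [ 3.  -9.6] dz 153.0 yaw -0.002
```

>>> arm_command(targets=[{"hand": 1, "x": 0.003, "y": -0.0096, "z": 0.0, "yaw": 0}, {"hand": 1, "x": 0, "y": 0, "z": 0.035, "yaw": 0}, {"hand": 1, "x": 0, "y": 0, "z": 0.04, "yaw": 0}, {"hand": 1, "x": 0, "y": 0, "z": 0.04, "yaw": 0}, {"hand": 1, "x": 0, "y": 0, "z": 0.02, "yaw": 0}, {"hand": 1, "x": 0, "y": 0, "z": 0.01, "yaw": 0}, {"hand": 1, "x": 0, "y": 0, "z": 0, "yaw": 0}, {"hand": 1, "x": 0, "y": 0, "z": 0, "yaw": 0}, {"hand": 1, "x": 0, "y": 0, "z": 0, "yaw": 0}])

```text
clock: 18.6
eef_pos: [468.2, 137.5, 30.1]
eef_rot: [3.139, 0.0, 1.799]
wrist_force: [-0.2, 0.4, -0.0]
finger_gap: 94.4
finger_force: 0.0
```

```bash
python3 -c "
from h import *
go(467.6,136.4,20.5,1.799)"
```

```text
clk 18.6 pos [468.2 137.5  30.1] rot [3.139 0.    1.799] gap 94.4 F [-0.2  0.4 -0. ]
now-axes dx,dy [-0.9 -0.8] after-turn [-0.9 -0.8] dz 9.6 yaw -0.0
```

>>> arm_command(targets=[{"hand": 1, "x": -0.0009, "y": -0.0008, "z": 0.009, "yaw": 0}, {"hand": 1, "x": 0, "y": 0, "z": 0, "yaw": 0}, {"hand": 0.3, "x": 0, "y": 0, "z": 0, "yaw": 0}, {"hand": 0.2, "x": 0, "y": 0, "z": 0, "yaw": 0}, {"hand": -0.3, "x": 0, "y": 0, "z": 0, "yaw": 0}, {"hand": -0.3, "x": 0, "y": 0, "z": 0, "yaw": 0}, {"hand": -0.3, "x": 0, "y": 0, "z": 0, "yaw": 0}, {"hand": -0.3, "x": 0, "y": 0, "z": 0, "yaw": 0}], newtons=8)

```text
clock: 19.4
eef_pos: [469.4, 136.8, 21.0]
eef_rot: [3.135, 0.0, 1.799]
wrist_force: [16.2, 3.0, 8.4]
finger_gap: 49.4
finger_force: 8.0
```

>>> arm_command(targets=[{"hand": -0.3, "x": 0, "y": 0, "z": -0.01, "yaw": 0}, {"hand": -0.3, "x": 0, "y": 0, "z": -0.025, "yaw": 0}, {"hand": -0.3, "x": 0, "y": 0, "z": -0.04, "yaw": 0}, {"hand": -0.3, "x": 0, "y": 0, "z": -0.04, "yaw": 0}, {"hand": -0.3, "x": 0, "y": 0, "z": -0.03, "yaw": 0}, {"hand": -0.3, "x": 0, "y": 0, "z": 0, "yaw": 0}], newtons=12)

```text
clock: 20.0
eef_pos: [468.3, 136.6, 168.8]
eef_rot: [3.135, 0.0, 1.799]
wrist_force: [-0.4, -0.2, -0.9]
finger_gap: 47.4
finger_force: 12.0
```

```bash
python3 -c "
from h import *
go(505.6,-160.4,165,1.469)"
```

```text
clk 20.0 pos [468.3 136.6 168.8] rot [3.135 0.    1.799] gap 47.4 F [-0.4 -0.2 -0.9]
now-axes dx,dy [-297.8  -30.8] after-turn [-291.7   67.3] dz 3.8 yaw 0.33
```

>>> arm_command(targets=[{"hand": -0.3, "x": -0.01, "y": 0, "z": 0, "yaw": 0.12}, {"hand": -0.3, "x": -0.02, "y": 0.0, "z": 0, "yaw": 0.12}, {"hand": -0.3, "x": -0.03, "y": 0.01, "z": 0, "yaw": 0.09}, {"hand": -0.3, "x": -0.04, "y": 0.01, "z": 0, "yaw": 0}, {"hand": -0.3, "x": -0.04, "y": 0.01, "z": 0, "yaw": 0}, {"hand": -0.3, "x": -0.04, "y": 0.01, "z": 0, "yaw": 0}, {"hand": -0.3, "x": -0.04, "y": 0.01, "z": 0, "yaw": 0}, {"hand": -0.3, "x": -0.04, "y": 0.005, "z": 0, "yaw": 0}, {"hand": -0.3, "x": -0.025, "y": 0, "z": 0, "yaw": 0}, {"hand": -0.3, "x": 0, "y": 0, "z": 0, "yaw": 0}])

```text
clock: 21.0
eef_pos: [502.0, -154.2, 163.7]
eef_rot: [-3.14, -0.0, 1.466]
wrist_force: [0.4, 0.9, -1.1]
finger_gap: 47.6
finger_force: 12.0
```

>>> arm_command(targets=[{"hand": -0.3, "x": 0, "y": 0, "z": 0, "yaw": 0}, {"hand": -0.3, "x": 0, "y": 0, "z": 0, "yaw": 0}, {"hand": -0.3, "x": 0, "y": 0, "z": 0, "yaw": 0}])

```text
clock: 21.3
eef_pos: [503.0, -150.8, 164.7]
eef_rot: [-3.141, -0.0, 1.47]
wrist_force: [-0.3, 0.6, 0.7]
finger_gap: 47.4
finger_force: 12.0
```

```bash
python3 -c "
from h import *
go(505.6,-160.4,41.5,1.469)
snap('side','j.png',(230,50,390,220),3.5)
p=manip.read_state()['eef_pos'];print((proj('side',p+[0,7.5,19])-[230,50])*3.5)"
```

```text
clk 21.3 pos [ 503.  -150.8  164.7] rot [-3.141 -0.     1.47 ] gap 47.4 F [-0.3  0.6  0.7]
now-axes dx,dy [-9.2  3.6] after-turn [-9.2  3.6] dz 123.2 yaw 0.001
[154.43459412 273.13237264]
```

View pics/j.png

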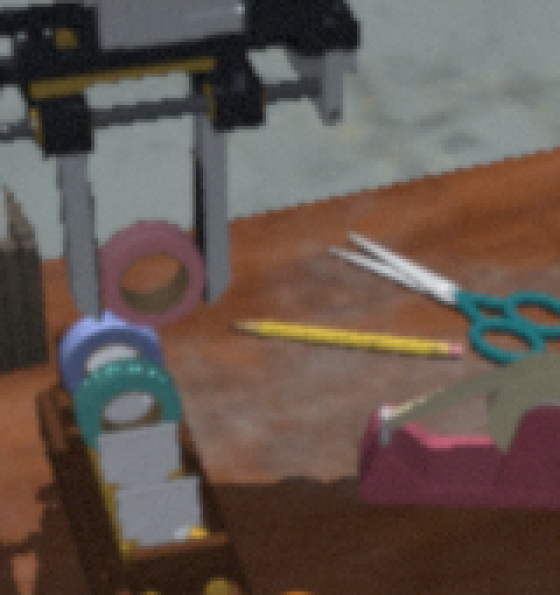

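Salmon is held squarely with its face centred at about (153,277), close to the prediction. Blue and teal are unchanged. Lowering.

>>> arm_command(targets=[{"hand": -0.3, "x": -0.0092, "y": 0.0036, "z": 0, "yaw": 0}, {"hand": -0.3, "x": 0, "y": 0, "z": 0.03, "yaw": 0}, {"hand": -0.3, "x": 0, "y": 0, "z": 0.03, "yaw": 0}, {"hand": -0.3, "x": 0, "y": 0, "z": 0.018, "yaw": 0}, {"hand": -0.3, "x": 0, "y": 0, "z": 0, "yaw": 0}, {"hand": -0.3, "x": 0, "y": 0, "z": 0, "yaw": 0}])

```text
clock: 21.95
eef_pos: [505.9, -161.7, 87.4]
eef_rot: [3.141, 0.0, 1.469]
wrist_force: [-0.4, 0.7, -0.2]
finger_gap: 47.6
finger_force: 12.0
```

```bash
python3 -c "
from h import *
go(505.6,-160.4,42,1.469)"
```

```text
clk 21.95 pos [ 505.9 -161.7   87.4] rot [3.141 0.    1.469] gap 47.6 F [-0.4  0.7 -0.2]
now-axes dx,dy [ 1.2 -0.4] after-turn [ 1.2 -0.4] dz 45.4 yaw -0.0
```

>>> arm_command(targets=[{"hand": -0.3, "x": 0.0012, "y": -0.0004, "z": 0.02, "yaw": 0}, {"hand": -0.3, "x": 0, "y": 0, "z": 0.016, "yaw": 0}, {"hand": -0.3, "x": 0, "y": 0, "z": 0.004, "yaw": 0}, {"hand": -0.3, "x": 0, "y": 0, "z": 0.001, "yaw": 0}, {"hand": -0.3, "x": 0, "y": 0, "z": 0, "yaw": 0}, {"hand": -0.3, "x": 0, "y": 0, "z": 0, "yaw": 0}, {"hand": -0.3, "x": 0, "y": 0, "z": 0, "yaw": 0}])

```text
clock: 22.65
eef_pos: [505.5, -160.3, 46.4]
eef_rot: [3.141, 0.0, 1.469]
wrist_force: [0.5, 0.8, 0.2]
finger_gap: 47.3
finger_force: 12.0
```

>>> arm_command(targets=[{"hand": -0.3, "x": 0, "y": 0, "z": 0.001, "yaw": 0}, {"hand": -0.3, "x": 0, "y": 0, "z": 0.001, "yaw": 0}, {"hand": -0.3, "x": 0, "y": 0, "z": 0, "yaw": 0}, {"hand": -0.3, "x": 0, "y": 0, "z": 0, "yaw": 0}])

```text
clock: 23.05
eef_pos: [505.8, -160.3, 44.4]
eef_rot: [3.14, 0.0, 1.469]
wrist_force: [2.1, -0.1, 5.9]
finger_gap: 47.7
finger_force: 12.0
```

>>> arm_command(targets=[{"hand": -0.3, "x": 0, "y": 0, "z": 0.001, "yaw": 0}, {"hand": -0.3, "x": 0, "y": 0, "z": 0, "yaw": 0}, {"hand": -0.3, "x": 0, "y": 0, "z": 0, "yaw": 0}])

```text
clock: 23.35
eef_pos: [506.2, -160.5, 43.8]
eef_rot: [3.139, 0.001, 1.469]
wrist_force: [1.6, -1.4, 7.2]
finger_gap: 47.4
finger_force: 12.0
```

Contact. Release and lift, then go for yellow.

>>> arm_command(targets=[{"hand": 0.1, "x": 0, "y": 0, "z": 0, "yaw": 0}, {"hand": 0.2, "x": 0, "y": 0, "z": 0, "yaw": 0}, {"hand": 0.7, "x": 0, "y": 0, "z": 0, "yaw": 0}, {"hand": 0.8, "x": 0, "y": 0, "z": 0, "yaw": 0}, {"hand": 0.8, "x": 0, "y": 0, "z": -0.01, "yaw": 0}, {"hand": 0.8, "x": 0, "y": 0, "z": -0.04, "yaw": 0}, {"hand": 0.8, "x": 0, "y": 0, "z": -0.04, "yaw": 0}, {"hand": 0.8, "x": 0, "y": 0, "z": -0.04, "yaw": 0}, {"hand": 1, "x": 0, "y": 0, "z": 0, "yaw": 0}, {"hand": 1, "x": 0, "y": 0, "z": 0, "yaw": 0}])

```text
clock: 24.35
eef_pos: [505.3, -160.2, 173.6]
eef_rot: [3.14, 0.0, 1.469]
wrist_force: [-0.0, -0.7, -0.6]
finger_gap: 93.3
finger_force: 0.0
```

```bash
python3 -c "
from h import *
go(477.2,96.5,165,1.799)
snap('side','k.png',(210,110,410,360),2.4)"
```

```text
clk 24.35 pos [ 505.3 -160.2  173.6] rot [3.14  0.    1.469] gap 93.3 F [-0.  -0.7 -0.6]
now-axes dx,dy [252.5 -54.1] after-turn [256.4  30.7] dz 8.6 yaw -0.33
```

View pics/k.png

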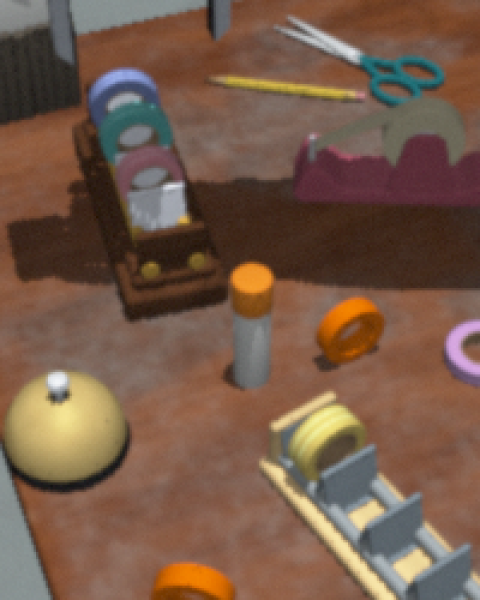

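Blue, teal and salmon are seated in order, and only yellow (325,440) remains in stock.

>>> arm_command(targets=[{"hand": 1, "x": 0.02, "y": 0, "z": 0, "yaw": -0.12}, {"hand": 1, "x": 0.03, "y": 0, "z": 0, "yaw": -0.12}, {"hand": 1, "x": 0.04, "y": 0.002, "z": 0, "yaw": -0.09}, {"hand": 1, "x": 0.045, "y": 0.003, "z": 0, "yaw": 0}, {"hand": 1, "x": 0.045, "y": 0.004, "z": 0, "yaw": 0}, {"hand": 1, "x": 0.045, "y": 0.004, "z": 0, "yaw": 0}, {"hand": 1, "x": 0.03, "y": 0.004, "z": 0, "yaw": 0}, {"hand": 1, "x": 0, "y": 0, "z": 0, "yaw": 0}, {"hand": 1, "x": 0, "y": 0, "z": 0, "yaw": 0}, {"hand": 1, "x": 0, "y": 0, "z": 0, "yaw": 0}])

```text
clock: 25.4
eef_pos: [480.4, 92.9, 172.0]
eef_rot: [-3.14, -0.0, 1.798]
wrist_force: [0.2, 0.4, 0.5]
finger_gap: 94.3
finger_force: 0.0
```

```bash
python3 -c "
from h import *
go(477.2,96.5,21,1.799)"
```

```text
clk 25.4 pos [480.4  92.9 172. ] rot [-3.14  -0.     1.798] gap 94.3 F [0.2 0.4 0.5]
now-axes dx,dy [ 4.2 -2.3] after-turn [ 4.2 -2.3] dz 151.0 yaw -0.001
```

>>> arm_command(targets=[{"hand": 1, "x": 0.0042, "y": -0.0023, "z": 0.0, "yaw": 0}, {"hand": 1, "x": 0, "y": 0, "z": 0.035, "yaw": 0}, {"hand": 1, "x": 0, "y": 0, "z": 0.04, "yaw": 0}, {"hand": 1, "x": 0, "y": 0, "z": 0.04, "yaw": 0}, {"hand": 1, "x": 0, "y": 0, "z": 0.02, "yaw": 0}, {"hand": 1, "x": 0, "y": 0, "z": 0.009, "yaw": 0}, {"hand": 1, "x": 0, "y": 0, "z": 0, "yaw": 0}, {"hand": 1, "x": 0, "y": 0, "z": 0, "yaw": 0}, {"hand": 1, "x": 0, "y": 0, "z": 0, "yaw": 0}])

```text
clock: 26.3
eef_pos: [478.1, 97.3, 30.0]
eef_rot: [3.139, 0.0, 1.799]
wrist_force: [-0.0, -1.0, 0.8]
finger_gap: 93.9
finger_force: 0.0
```

```bash
python3 -c "
from h import *
go(477.2,96.5,21,1.799)"
```

```text
clk 26.3 pos [478.1  97.3  30. ] rot [3.139 0.    1.799] gap 93.9 F [-0.  -1.   0.8]
now-axes dx,dy [-0.6 -1. ] after-turn [-0.6 -1. ] dz 9.0 yaw -0.0
```

>>> arm_command(targets=[{"hand": 1, "x": -0.0006, "y": -0.001, "z": 0.006, "yaw": 0}, {"hand": 1, "x": 0, "y": 0, "z": 0, "yaw": 0}, {"hand": 0.3, "x": 0, "y": 0, "z": 0, "yaw": 0}, {"hand": 0.2, "x": 0, "y": 0, "z": 0, "yaw": 0}, {"hand": -0.3, "x": 0, "y": 0, "z": 0, "yaw": 0}, {"hand": -0.3, "x": 0, "y": 0, "z": 0, "yaw": 0}, {"hand": -0.3, "x": 0, "y": 0, "z": 0, "yaw": 0}, {"hand": -0.3, "x": 0, "y": 0, "z": 0, "yaw": 0}], newtons=8)

```text
clock: 27.1
eef_pos: [478.7, 96.8, 23.9]
eef_rot: [3.136, 0.0, 1.799]
wrist_force: [15.8, 2.7, 7.7]
finger_gap: 49.6
finger_force: 7.8
```

>>> arm_command(targets=[{"hand": -0.3, "x": 0, "y": 0, "z": -0.01, "yaw": 0}, {"hand": -0.3, "x": 0, "y": 0, "z": -0.025, "yaw": 0}, {"hand": -0.3, "x": 0, "y": 0, "z": -0.04, "yaw": 0}, {"hand": -0.3, "x": 0, "y": 0, "z": -0.04, "yaw": 0}, {"hand": -0.3, "x": 0, "y": 0, "z": -0.03, "yaw": 0}, {"hand": -0.3, "x": 0, "y": 0, "z": 0, "yaw": 0}], newtons=12)

```text
clock: 27.7
eef_pos: [477.9, 96.7, 171.8]
eef_rot: [3.135, 0.001, 1.799]
wrist_force: [-1.0, -0.2, -0.5]
finger_gap: 47.4
finger_force: 12.0
```

```bash
python3 -c "
from h import *
go(510.1,-116.7,165,1.469)"
```

```text
clk 27.7 pos [477.9  96.7 171.8] rot [3.135e+00 1.000e-03 1.799e+00] gap 47.4 F [-1.  -0.2 -0.5]
now-axes dx,dy [-215.2  -16.9] after-turn [-209.1   53.7] dz 6.8 yaw 0.33
```

>>> arm_command(targets=[{"hand": -0.3, "x": -0.01, "y": 0, "z": 0, "yaw": 0.12}, {"hand": -0.3, "x": -0.02, "y": 0.0, "z": 0, "yaw": 0.12}, {"hand": -0.3, "x": -0.03, "y": 0.01, "z": 0, "yaw": 0.09}, {"hand": -0.3, "x": -0.04, "y": 0.015, "z": 0, "yaw": 0}, {"hand": -0.3, "x": -0.04, "y": 0.015, "z": 0, "yaw": 0}, {"hand": -0.3, "x": -0.04, "y": 0.01, "z": 0, "yaw": 0}, {"hand": -0.3, "x": -0.02, "y": 0, "z": 0, "yaw": 0}, {"hand": -0.3, "x": 0, "y": 0, "z": 0, "yaw": 0}, {"hand": -0.3, "x": 0, "y": 0, "z": 0, "yaw": 0}, {"hand": -0.3, "x": 0, "y": 0, "z": 0, "yaw": 0}])

```text
clock: 28.7
eef_pos: [516.0, -105.5, 167.5]
eef_rot: [-3.141, -0.0, 1.47]
wrist_force: [-0.4, -0.2, -0.5]
finger_gap: 47.7
finger_force: 12.0
```

```bash
python3 -c "
from h import *
go(510.1,-116.7,45,1.469)"
```

```text
clk 28.7 pos [ 516.  -105.5  167.5] rot [-3.141 -0.     1.47 ] gap 47.7 F [-0.4 -0.2 -0.5]
now-axes dx,dy [-11.7  -4.7] after-turn [-11.8  -4.7] dz 122.5 yaw 0.001
```

>>> arm_command(targets=[{"hand": -0.3, "x": -0.0117, "y": -0.0047, "z": 0, "yaw": 0}, {"hand": -0.3, "x": 0, "y": 0, "z": 0.03, "yaw": 0}, {"hand": -0.3, "x": 0, "y": 0, "z": 0.03, "yaw": 0}, {"hand": -0.3, "x": 0, "y": 0, "z": 0.018, "yaw": 0}, {"hand": -0.3, "x": 0, "y": 0, "z": 0, "yaw": 0}, {"hand": -0.3, "x": 0, "y": 0, "z": 0, "yaw": 0}, {"hand": -0.3, "x": 0, "y": 0, "z": 0, "yaw": 0}])

```text
clock: 29.4
eef_pos: [510.8, -117.9, 91.1]
eef_rot: [3.14, 0.0, 1.469]
wrist_force: [-0.6, 0.5, 0.4]
finger_gap: 47.4
finger_force: 12.0
```

```bash
python3 -c "
from h import *
go(510.1,-116.7,45,1.469)
snap('side','l.png',(230,110,330,250),4.2)
p=manip.read_state()['eef_pos'];print((proj('side',p+[0,9.5,17])-[230,110])*4.2)"
```

```text
clk 29.4 pos [ 510.8 -117.9   91.1] rot [3.14  0.    1.469] gap 47.4 F [-0.6  0.5  0.4]
now-axes dx,dy [ 1.1 -0.8] after-turn [ 1.1 -0.8] dz 46.1 yaw 0.0
[205.50336685 292.00237677]
```

View pics/l.png

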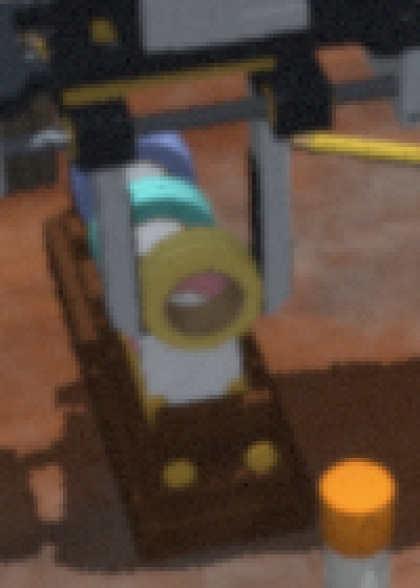

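Yellow is held squarely above the slot at my left end, with its face at about (203,300). Lowering.

>>> arm_command(targets=[{"hand": -0.3, "x": 0.0, "y": -0.0008, "z": 0.02, "yaw": 0}, {"hand": -0.3, "x": 0, "y": 0, "z": 0.014, "yaw": 0}, {"hand": -0.3, "x": 0, "y": 0, "z": 0.003, "yaw": 0}, {"hand": -0.3, "x": 0, "y": 0, "z": 0.001, "yaw": 0}, {"hand": -0.3, "x": 0, "y": 0, "z": 0, "yaw": 0}, {"hand": -0.3, "x": 0, "y": 0, "z": 0, "yaw": 0}, {"hand": -0.3, "x": 0, "y": 0, "z": 0, "yaw": 0}])

```text
clock: 30.15
eef_pos: [509.7, -117.7, 52.2]
eef_rot: [3.141, 0.0, 1.469]
wrist_force: [-0.6, -0.2, -0.5]
finger_gap: 47.8
finger_force: 12.0
```

>>> arm_command(targets=[{"hand": -0.3, "x": 0, "y": 0, "z": 0.001, "yaw": 0}, {"hand": -0.3, "x": 0, "y": 0, "z": 0.001, "yaw": 0}, {"hand": -0.3, "x": 0, "y": 0, "z": 0, "yaw": 0}, {"hand": -0.3, "x": 0, "y": 0, "z": 0, "yaw": 0}])

```text
clock: 30.55
eef_pos: [509.4, -117.7, 49.7]
eef_rot: [-3.141, 0.0, 1.469]
wrist_force: [-0.3, 0.2, -0.1]
finger_gap: 47.5
finger_force: 12.0
```

>>> arm_command(targets=[{"hand": -0.3, "x": 0, "y": 0, "z": 0.001, "yaw": 0}, {"hand": -0.3, "x": 0, "y": 0, "z": 0.001, "yaw": 0}, {"hand": -0.3, "x": 0, "y": 0, "z": 0, "yaw": 0}, {"hand": -0.3, "x": 0, "y": 0, "z": 0, "yaw": 0}])

```text
clock: 30.95
eef_pos: [509.6, -117.7, 47.9]
eef_rot: [3.141, 0.0, 1.469]
wrist_force: [1.0, 0.5, -0.1]
finger_gap: 47.9
finger_force: 12.0
```

>>> arm_command(targets=[{"hand": -0.3, "x": 0, "y": 0, "z": 0.0007, "yaw": 0}, {"hand": -0.3, "x": 0, "y": 0, "z": 0, "yaw": 0}, {"hand": -0.3, "x": 0, "y": 0, "z": 0, "yaw": 0}])

```text
clock: 31.25
eef_pos: [509.9, -117.8, 47.5]
eef_rot: [3.14, 0.0, 1.469]
wrist_force: [1.4, -0.3, 6.5]
finger_gap: 47.9
finger_force: 12.0
```

>>> arm_command(targets=[{"hand": 0.1, "x": 0, "y": 0, "z": 0, "yaw": 0}, {"hand": 0.2, "x": 0, "y": 0, "z": 0, "yaw": 0}, {"hand": 0.7, "x": 0, "y": 0, "z": 0, "yaw": 0}, {"hand": 0.8, "x": 0, "y": 0, "z": 0, "yaw": 0}, {"hand": 0.8, "x": 0, "y": 0, "z": -0.01, "yaw": 0}, {"hand": 0.8, "x": 0, "y": 0, "z": -0.04, "yaw": 0}, {"hand": 0.8, "x": 0, "y": 0, "z": -0.04, "yaw": 0}, {"hand": 0.8, "x": 0, "y": 0, "z": -0.04, "yaw": 0}, {"hand": 1, "x": 0, "y": 0, "z": 0, "yaw": 0}, {"hand": 1, "x": 0, "y": 0, "z": 0, "yaw": 0}])

```text
clock: 32.25
eef_pos: [509.5, -117.7, 177.9]
eef_rot: [3.14, 0.0, 1.469]
wrist_force: [-1.2, -0.4, 0.7]
finger_gap: 93.3
finger_force: 0.0
```

>>> arm_command(targets=[{"hand": 1, "x": 0.04, "y": -0.01, "z": -0.02, "yaw": 0}, {"hand": 1, "x": 0.04, "y": -0.03, "z": -0.02, "yaw": 0}, {"hand": 1, "x": 0.04, "y": -0.03, "z": 0, "yaw": 0}, {"hand": 1, "x": 0.04, "y": -0.03, "z": 0, "yaw": 0}, {"hand": 1, "x": 0.04, "y": -0.03, "z": 0, "yaw": 0}, {"hand": 1, "x": 0.04, "y": 0, "z": 0, "yaw": 0}, {"hand": 1, "x": 0.04, "y": 0, "z": 0, "yaw": 0}, {"hand": 1, "x": 0, "y": 0, "z": 0, "yaw": 0}, {"hand": 1, "x": 0, "y": 0, "z": 0, "yaw": 0}])

```text
clock: 33.15
eef_pos: [409.8, 171.3, 214.4]
eef_rot: [-3.139, 0.001, 1.471]
wrist_force: [-0.6, -0.2, -0.4]
finger_gap: 94.0
finger_force: 0.0
```

Run:
```python
from h import *
go(0,0,0,1.469)
c=np.array([503.4,-182.3]);a=-.102;u=np.array([-np.sin(a),np.cos(a)]);v=np.array([np.cos(a),np.sin(a)])
im=camera("top");h=cv2.cvtColor(im,cv2.COLOR_RGB2HSV)
for n,lo,hi,z in(("blue",108,135,60),("teal",75,95,60),("salmon",165,179,55),("yellow",22,31,57)):
    m=cv2.inRange(h,(lo,60,60),(hi,255,255));m[:220]=0;m[295:]=0;m[:,:340]=0;m[:,480:]=0
    k,l,s,ce=cv2.connectedComponentsWithStats(m)
    if k<2: print(n,"none");continue
    i=1+s[1:,4].argmax();w=plane("top",ce[i],z)-c
    print(n,s[i],ce[i].round(1),"local",(w@v).round(1),(w@u).round(1))
s=camera("side");hs=cv2.cvtColor(s,cv2.COLOR_RGB2HSV)
for n,lo,hi in(("blue",108,135),("teal",75,95),("salmon",165,179),("yellow",22,31)):
    m=cv2.inRange(hs,(lo,60,60),(hi,255,255))[130:250,235:310]
    k,l,st,ce=cv2.connectedComponentsWithStats(m);i=1+st[1:,4].argmax();print("side",n,st[i],ce[i].round(1)+[235,130])
```

```text
clk 33.15 pos [409.8 171.3 214.4] rot [-3.139e+00  1.000e-03  1.471e+00] gap 94.0 F [-0.6 -0.2 -0.4]
now-axes dx,dy [-211.4 -390.6] after-turn [-212.  -390.3] dz 214.4 yaw 0.002
blue [444 242  15  30 269] [452.  256.8] local 1.4 -67.1
teal [420 239  15  32 322] [427.6 254.4] local 1.5 -25.2
salmon [394 239  12  27 141] [400.  251.7] local 2.3 21.5
yellow [369 236  14  29 309] [375.7 249.9] local 1.1 63.8
side blue [ 12   9  29  23 295] [259.  146.9]
side teal [ 16  22  31  26 367] [264.6 161.2]
side salmon [ 24  40  27  21 244] [270.7 177.8]
side yellow [ 28  54  29  23 344] [275.9 193.4]
```

All four rolls are at about local x 0 and y -66, -22, +22 and +66, each upright in its own slot, and the arm is clear.

```bash
python3 -c "
from cell import manip
print(manip.sign_off())"
```

```text
the job is handed in; nothing more can be done
None
```

All four rolls now stand upright in the display rack in reverse order (yellow, salmon, teal, blue from my left). Each was carried straight across and set down, and the job was handed in at about 33 s of the 93 s allowed; the judge's result was not shown.

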